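# Gather the bushings in one corner of the tote and hold it tipped

### The arm

A 6-joint arm with a two-finger parallel gripper is mounted at the origin on the work surface. World frame = base frame: x ahead of the robot, y to its left, z up, the work surface at z = 0. Lengths are in mm, angles in rad, forces in N, time in s.
With the tool pointing down it reaches from about 275 to 1000 mm from the base axis. Payload 8.4 kg.
Tool frame: the origin (TCP) lies between the finger pads; the fingertips stand r.nose_length ahead of it and the grasp point (between the pads) lies 8 mm behind it (r.nose_length is the distance from the TCP to the fingertips, in mm); y points along the fingers, x is the direction in which the jaws open and shut, and the axes are right-handed (so a half turn about y gives the same grasp; the last joint's range is limited). The gripper opens to 85 mm and grips with 20 to 120 N. Pads are 22 mm wide; open, the fingers measure 114 mm over their backs; the gripper's body (76 mm by 85 mm) begins 54 mm behind the grasp point. The pads swing forward as they close: fully open they stand 13 mm farther back than shut.
Start: joints at [-1.196, 0.353, 1.633, -0, 1.155, -0.002], TCP at [229.966, -581.157, 242.281] pointing down, gripper open.
Joint ranges: [-2.63, 2.63], [-0.92, 2.1], [0.06, 2.66], [-1.3, 4.44], [0, 2.69], [-3.02, 3.02]. Speed limits (rad/s): [2.22, 2.22, 2.79, 3.14, 3.14, 3.14].

### API

Orientations are given as [roll, pitch, yaw] about the fixed x, y, z axes, in that order (R = Rz(yaw) Ry(pitch) Rx(roll)).
In Python, from rig import r, cams, order gives the robot as it stands. The module is installed in compiled form; this text tells all that it offers.
- The arm moves only by the shell command python3 -m crank 'ROWS' [FORCE]. ROWS is JSON, a list of rows, each a list of 7 numbers: the turn, a rotation vector about the tool's x, y, z in degrees, then the shift along the tool's x, y, z in cm, then the opening, from -1 (shut) to 1 (fully open). A call has exactly 10 rows; each row shifts and turns the pose as measured when the row begins, along the tool's axes as they then stand; what a row does not reach is not made up. A row lasts 1/12 s, in which the tool goes at most 41.7 mm and 7.16 degrees, less where a joint would pass 70% of its speed; a pose out of reach is approached as far as the arm can. A call with a gripper value outside its range is refused whole. The fingers move at their own pace and stop on an object; FORCE is the grip in N (left out, the last holds). Time passes only in rows, so rows that do not move let the fingers close, or fill a call up. It gives the time, the measured TCP pose, the force and the opening at its end, in the units of the state.
- r.sense(): the state, without advancing time (a new reading comes with each control period).
- cams.grab_frame(name): name is "scene" or "top" or "wrist"; returns the picture (480x640x3 uint8, blue, green, red); there is no depth.
- cams.camera_info(name): a dict with "intrinsics" (3x3 intrinsics, pixels), "k1" (the pictures are not rectified: a ray, as slopes to the right and down, at radius r is drawn at 1 + k1 r^2 times it, then the intrinsics apply), "view" (4x4, takes a point from world to camera coordinates); the wrist camera has in their place "hand_eye" (4x4, takes a point from camera to tool coordinates, whose origin is the TCP and whose axes are the tool frame's). Camera axes: x right, y up, looking along -z (the intrinsics and any distortion apply to the point x, -y, -z); pixel columns grow to the right and rows downward; lengths in mm; the calibration is good to about 2 mm. A picture is of the moment at which its call begins: read the wrist's pose just before it. camera_info takes no time and is no camera call.
- order.sign_off(): hands the job in, once; it reports no verdict.
The state is a dict: "clock": time; "qpos": joint angles; "qvel": joint speeds; "joint_efforts": joint torques, N m; "eef_pos": TCP position; "tcp_rot": TCP orientation; "contact_force": force on the tool from outside, world axes, zero at the start; "wrist_torque": the same for the moment, N m; "opening": opening from 0.0 (shut) to 1.0 (fully open).
Only numpy, scipy, OpenCV 4.12 (cv2) and the standard library are available. Lean on these libraries where they do the work, as an engineer would, in place of code of your own. Each camera call takes 0.05 s, during which the arm holds its last target.

### The job

Slide the hold-down's grip along its track, away from the tote, all the way to its end stop, so that its tongue no longer covers the tote's rim. Then grip the tote by its upright fin and raise that corner until all four loose bushings have slid together into the corner opposite the fin. Finish while still holding the tote tipped and still by its fin, about 30 degrees, with nothing but your grip and the bench under it; leave the other things on the bench alone.

Things in the scene. Friction and masses are not known exactly. Their poses are not given: they have to be found in the camera images.
- keeper_base: Track of the sliding hold-down: a grey painted block fixed to the bench, 44 wide (x) x 150 long (y) x 48 mm high. Origin at the centre of its underside; its own +y runs along the track, away from the tote.
- keeper (a joint): Travel of the hold-down slide along the track's +y, in m: 0 = tongue farthest over the tote, 0.090 = end stop, clear of the tote. The run starts between 0 and 0.02. Stays where left; about 2.5 N of friction.
- keeper_grip (a point): Centre of the top face of the slide's black upright grip block, 24 x 24 mm, standing 44 mm above the steel tongue, top 101 mm above the bench, on the track's centre line. The tongue is a flat steel bar 24 wide x 8 mm thick, its top 57 mm and its underside 49 mm above the bench; it runs from 24 mm beyond the grip centre on the outer side to 100 mm towards the tote (-y of the track), lying over the tote's side corner at the start.
- tote: Loose square open tote of pale plywood, 140 x 140 x 45 mm outside, walls and floor 4 mm, about 0.35 kg. Origin at the centre of its underside, z up. Its x and y axes run along its DIAGONALS: +x to the corner with the upright fin, -x to the opposite corner where the bushings must go; corners lie 99 mm from the centre. It stands flat on the bench, its +y corner under the hold-down's tongue. Its yaw is nearly the track's.
- tote_fin (a point): Middle of the top edge of the fin on the tote's +x corner: an upright plate 12 mm thick (along tote y), 40 mm long (along tote x), its top 95 mm above the tote's underside, 50 mm above the rim; 101 mm from the tote's centre along +x.
- tote_corner (a point): Inside corner of the tote's floor at its -x corner, 93 mm from the centre and 4 mm above the underside: where the bushings must gather.
- anvil: Bystander: small bench anvil, fixed, about 270 x 100 x 118 mm, origin at the centre of its underside.
- glue: Bystander: white glue bottle, 60 mm across, 150 mm tall, origin under its centre.
- can: Bystander: plain metal can, 80 mm across, 110 mm tall, origin under its centre.
- brush: Bystander: hand brush lying on the bench beyond the tote.
- bushing0: Loose round steel bushing lying flat in the tote, 26 mm across, 14 mm high, about 45 g, with a dark bore; origin under its centre. Slides easily (friction about 0.2); all come down at about 25 to 35 degrees of tilt.
- bushing1: Loose round steel bushing lying flat in the tote, 26 mm across, 14 mm high, about 45 g, with a dark bore; origin under its centre. Slides easily (friction about 0.2); all come down at about 25 to 35 degrees of tilt.
- bushing2: Loose round steel bushing lying flat in the tote, 26 mm across, 14 mm high, about 45 g, with a dark bore; origin under its centre. Slides easily (friction about 0.2); all come down at about 25 to 35 degrees of tilt.
- bushing3: Loose round steel bushing lying flat in the tote, 26 mm across, 14 mm high, about 45 g, with a dark bore; origin under its centre. Slides easily (friction about 0.2); all come down at about 25 to 35 degrees of tilt.
Mind the look-alikes: they are no part of the job. There is more than one size of the tote; the job needs the middle-sized.

How it is judged (in metres and radians):
On the way, in this order (a step that is already met when the one before it is completed fails the run):
1. the hold-down is slid to its end stop while the tote still stands flat (value of joint keeper above 0.08 m and angle between tote's own z axis and vertical below 0.1 rad), for 0.2 s.
2. the tote is tipped by its fin in the gripper (angle between tote's own z axis and vertical between 0.3 and 0.9 rad and contact force between the fingers and tote above 1 N and distance between the grasp point and tote_fin below 0.05 m), for 0.2 s.
At the end, for the whole second after the job is handed in: Hold-down within 10 mm of its end stop; tote held by its fin (grasp within 50 mm of the middle of the fin's top edge), tilted 17 to 52 degrees, still, touching no hold-down or bystander; all four bushings at rest within 80 mm of the inside corner opposite the fin (all of step 2 and value of joint keeper above 0.08 m and linear speed of each of tote, bushing0, bushing1, bushing2, bushing3 below 0.03 m/s and distance between each of bushing0, bushing1, bushing2, bushing3 and tote_corner below 0.08 m and contact force between tote and keeper_base below 0.3 N and contact force between tote and anvil below 0.3 N and contact force between tote and glue below 0.3 N and contact force between tote and can below 0.3 N and contact force between tote and brush below 0.3 N); the arm keeps its last pose, push and grip.
It fails at once if a bystander is moved more than 30 mm (distance of any of glue, can, brush from where it was at the start of the episode above 0.03 m).
It fails at once if the anvil is struck (contact force between the arm and anvil above 15 N).
It also fails if it takes over 45 s, if anything falls off the work surface, if the arm or the gripper's body presses on something with over 40 N, if the wrist force passes 120 N, or if a joint passes its speed limit or range.

## Working session

There is one attempt and no reset: what is moved stays moved. The work goes in short steps, Python scripts to look and compute and a shell command to move; the robot and the scene stay as the last step left them, time stands still between calls to the robot, and variables do not carry over. Pictures are saved under pics/ and viewed, and the job is handed in when it is done.

```bash
mkdir -p pics
python3 - <<'E'
from rig import r,cams,order
import cv2,numpy as np
np.set_printoptions(precision=4,suppress=True)
for n in ["scene","top"]:
    f=cams.grab_frame(n); cv2.imwrite(f"pics/{n}0.png",f)
    print(n,cams.camera_info(n))
print(cams.camera_info("wrist"), r.nose_length)
print(r.sense())
E
```

```text
scene {'intrinsics': array([[594.0851,   0.    , 317.5745],
       [  0.    , 594.0851, 234.4867],
       [  0.    ,   0.    ,   1.    ]]), 'k1': -0.1473896165304238, 'view': array([[   -0.4531,     0.8914,     0.0112,   204.9138],
       [   -0.7717,    -0.3984,     0.4958,   330.7735],
       [    0.4464,     0.216 ,     0.8684, -1963.8557],
       [    0.    ,     0.    ,     0.    ,     1.    ]])}
top {'intrinsics': array([[525.8171,   0.    , 320.908 ],
       [  0.    , 525.8171, 238.807 ],
       [  0.    ,   0.    ,   1.    ]]), 'k1': -0.006967942059583649, 'view': array([[    0.0223,    -0.9995,     0.0238,   -24.3628],
       [    0.9941,     0.0247,     0.1058,  -493.2215],
       [   -0.1063,     0.0213,     0.9941, -1195.7332],
       [    0.    ,     0.    ,     0.    ,     1.    ]])}
{'intrinsics': array([[410.7773,   0.    , 321.9054],
       [  0.    , 410.7773, 239.7762],
       [  0.    ,   0.    ,   1.    ]]), 'k1': 0.00816492016489563, 'hand_eye': array([[   1.    ,   -0.0004,    0.0011,    0.3398],
       [   0.0012,    0.2757,   -0.9612, -132.2137],
       [   0.0001,    0.9612,    0.2757,   69.7441],
       [   0.    ,    0.    ,    0.    ,    1.    ]])} 11.0
{'clock': 0.1, 'qpos': array([-1.1964,  0.3536,  1.634 , -0.    ,  1.1552, -0.0024]), 'qvel': array([-0.0004, -0.0004, -0.0028, -0.0001,  0.0001, -0.0009]), 'joint_efforts': array([ -0.0011, -60.6361, -34.282 ,  -0.0001,   0.0038,  -0.    ]), 'eef_pos': array([ 229.809 , -580.7928,  241.6371]), 'tcp_rot': array([-1.5708,  0.0012, -1.194 ]), 'contact_force': array([-0.2552, -0.5696, -0.033 ]), 'wrist_torque': array([-0.0241,  0.0059,  0.0312]), 'opening': 0.9983702341444284}
```

View pics/scene0.png

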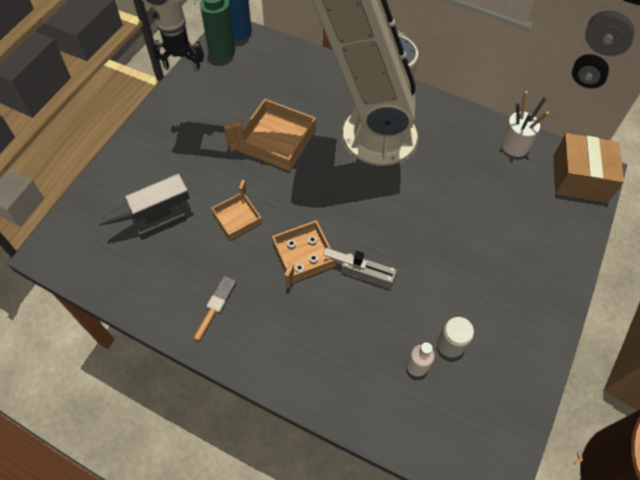

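View pics/top0.png

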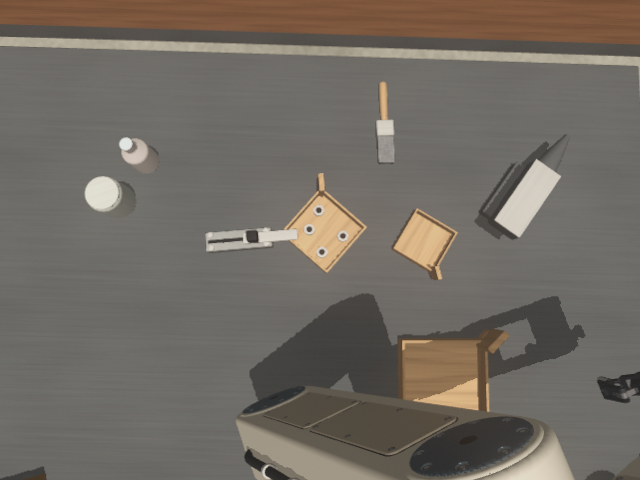

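```bash
cat > h.py <<'E'
import numpy as np,cv2
from rig import r,cams,order
from scipy.spatial.transform import Rotation as Ro
np.set_printoptions(precision=3,suppress=True)
def T(name,st=None):
    ci=cams.camera_info(name)
    if name=="wrist":
        M=np.eye(4);M[:3,:3]=Ro.from_euler('xyz',st['tcp_rot']).as_matrix();M[:3,3]=st['eef_pos']
        return ci, M@ci['hand_eye']
    return ci,np.linalg.inv(ci['view'])
def pix2plane(name,uv,z,st=None):
    ci,C=T(name,st);K=ci['intrinsics']
    d=cv2.undistortPoints(np.array([[uv]],float),K,np.array([ci['k1'],0,0,0,0.]))[0,0]
    v=C[:3,:3]@np.array([d[0],-d[1],-1]);o=C[:3,3]
    return o+v*(z-o[2])/v[2]
def proj(name,p,st=None):
    ci,C=T(name,st);K=ci['intrinsics'];c=np.linalg.inv(C)@np.append(p,1)
    a=np.array([c[0]/-c[2],-c[1]/-c[2]]);a=a*(1+ci['k1']*(a@a));return K[:2,:2]@a+K[:2,2]
E
python3 - <<'E'
import cv2
f=cv2.imread('pics/top0.png');cv2.imwrite('pics/topz.png',cv2.resize(f[160:285,195:375],None,fx=4.4,fy=4.4,interpolation=cv2.INTER_CUBIC))
f=cv2.imread('pics/scene0.png');cv2.imwrite('pics/scz.png',cv2.resize(f[210:300,260:405],None,fx=5.5,fy=5.5,interpolation=cv2.INTER_CUBIC))
E
```

```text
(no output)
```

View pics/topz.png

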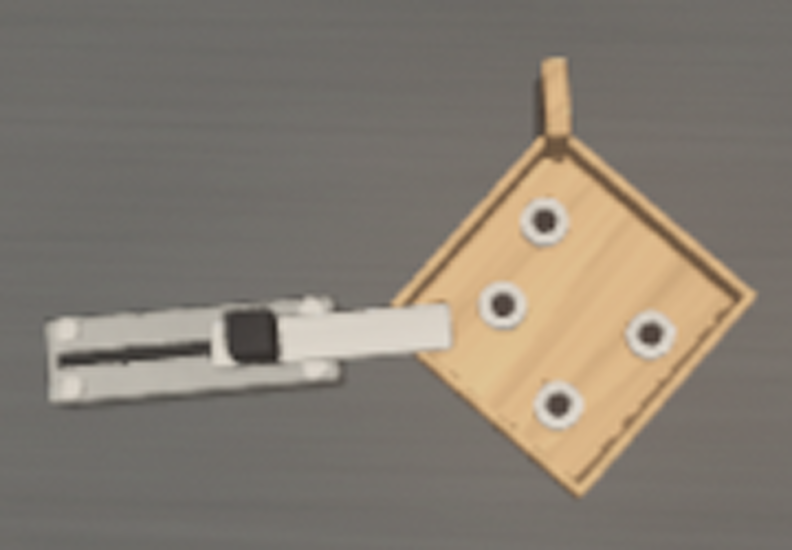

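View pics/scz.png

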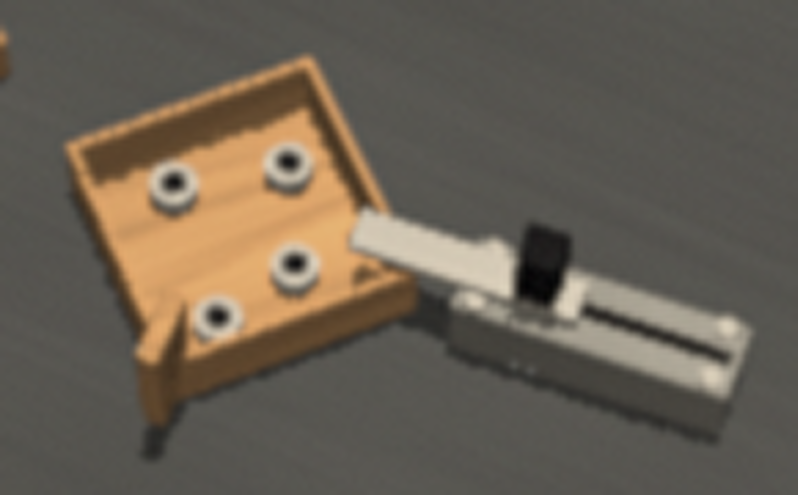

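Run:
```python
from h import *
def P(u,v,z): return pix2plane('top',(u/4.4+195-.4,v/4.4+160-.4),z)
for n,u,v,z in [('grip',250,334,101),('tong_top',449,305,57),('tong_bot',452,347,57),('tongmid',300,333,57),('trackL1',48,320,48),('trackL2',52,402,48),('trackR2',338,378,48),('trackR1',328,298,48),
 ('toteR',757,295,45),('toteB',580,497,45),('toteL',393,303,45),('finout',554,60,95),('finin',562,130,95)]:
    print(n,P(u,v,z))
def S(u,v,z): return pix2plane('scene',(u/5.5+260-.4,v/5.5+210-.4),z)
print('scene')
for n,u,v,z in [('grip',549,242,101),('tongE1',352,243,57),('tongE2',365,206,57),('toteB',308,58,45),('toteR',68,146,45),('finA',140,352,95),('finB',186,303,95),('trk',750,328,48),('trk2',722,400,48)]:
    print(n,S(u,v,z))
```

```text
grip [489.15  140.256 101.   ]
tong_top [511.575  43.436  57.   ]
tong_bot [489.849  41.303  57.   ]
tongmid [495.146 119.55   57.   ]
trackL1 [499.66  250.567  48.   ]
trackL2 [457.213 246.586  48.   ]
trackR2 [473.23   99.964  48.   ]
trackR1 [514.774 106.485  48.   ]
toteR [ 522.4   -116.891   45.   ]
toteB [414.831 -26.598  45.   ]
toteL [513.386  72.883  45.   ]
finout [632.85   -7.127  95.   ]
finin [597.038 -11.959  95.   ]
scene
grip [486.628 144.912 101.   ]
tongE1 [510.938  48.171  57.   ]
tongE2 [488.558  44.446  57.   ]
toteB [416.115 -25.45   45.   ]
toteR [ 522.115 -113.005   45.   ]
finA [631.014  -8.805  95.   ]
finB [596.891  -1.415  95.   ]
trk [457.399 249.105  48.   ]
trk2 [501.198 252.531  48.   ]
```

Top view: grip top at about (251,235), tongue end (297,234), tote corners at (367,227) and (327,273), fin top at (321,182). The middle-sized tote is the one with the bushings. That puts the grip near (488,142), the fin near (614,-8) and the yaw near 0.1 rad.

```bash
python3 -m crank '[[0,-4,0,-3,0,2.6,1],[0,-4,0,-3,0,2.6,1],[0,-4,0,-3,0,2.6,1],[0,-4,0,-3,0,2.6,1],[0,-4,0,-3,0,2.6,1],[0,-4,0,-3,0,2.6,1],[0,-4,0,-3,0,2.6,1],[0,-4,0,-3,0,2.6,1],[0,-4,0,-3,0,2.6,1],[0,-4,0,-3,0,2.6,1]]' 40
```

```text
clock: 0.93
eef_pos: [233.8, -182.3, 236.7]
tcp_rot: [-1.569, 0.002, -0.472]
contact_force: [1.7, 0.7, 1.3]
opening: 0.995
```

```bash
python3 -m crank '[[0,-3.3,0,1.9,0,3.5,1],[0,-3.3,0,1.9,0,3.5,1],[0,-3.3,0,1.9,0,3.5,1],[0,-3.3,0,1.9,0,3.5,1],[0,-3.3,0,1.9,0,3.5,1],[0,-3.3,0,1.9,0,3.5,1],[0,-3.3,0,1.9,0,3.5,1],[0,-3.3,0,1.9,0,3.5,1],[0,-3.3,0,1.9,0,3.5,1],[0,-3.3,0,1.9,0,3.5,1]]'
python3 - <<'E'
from h import *
st=r.sense(); f=cams.grab_frame('wrist'); cv2.imwrite('pics/w1.png',f)
print(st['eef_pos'],st['tcp_rot'],proj('wrist',np.array([488,142,101.]),st))
E
```

```text
clock: 1.77
eef_pos: [484.7, 136.9, 237.1]
tcp_rot: [-1.572, -0.003, 0.132]
contact_force: [0.5, -0.8, 0.2]
opening: 1.001
[484.68  136.946 237.135] [-1.572 -0.003  0.132] [327.474 222.978]
```

View pics/w1.png

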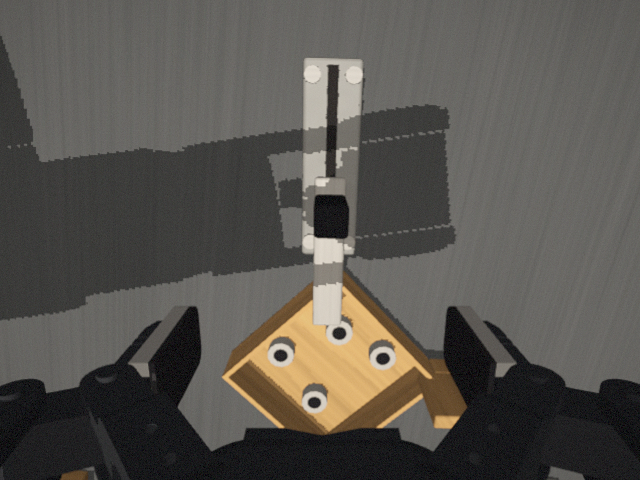

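Run:
```python
from h import *
st={'eef_pos':np.array([484.68,136.946,237.135]),'tcp_rot':np.array([-1.572,-.003,.132])}
f=cv2.imread('pics/w1.png')
m=(f[185:245,300:360].max(2)<25).astype(np.uint8);x,y,w,h=cv2.boundingRect(m);print(x+300,y+185,w,h)
cv2.imwrite('pics/w1z.png',cv2.resize(f[160:340,270:390],None,fx=3.3,fy=3.3,interpolation=cv2.INTER_CUBIC))
for n,u,v,z in [('grip',330,217,101),('trL',304,59,48),('trR',362,60,48),('tongL',314,322,57),('tongR',341,324,57),('toteR?',326,434,45),('toteL',224,378,45)]:
    print(n,pix2plane('wrist',(u,v),z,st))
```

```text
314 196 34 42
grip [489.113 146.255 101.   ]
trL [457.235 247.606  48.   ]
trR [498.825 252.462  48.   ]
tongL [490.425  45.454  57.   ]
tongR [513.132  46.587  57.   ]
toteR? [517.07  -75.195  45.   ]
toteL [417.194 -26.863  45.   ]
```

View pics/w1z.png

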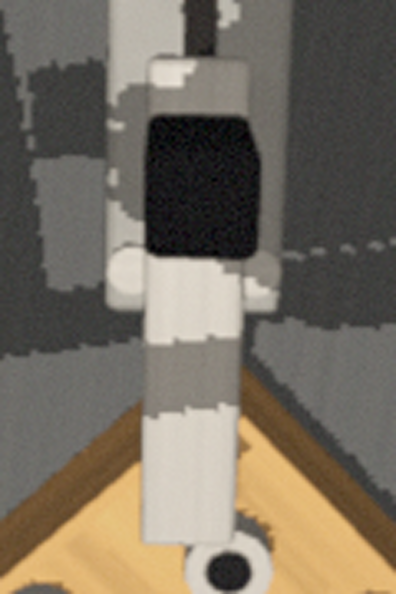

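```bash
python3 -m crank '[[0,1,0,0.5,1.5,0.6,1],[0,0,0,0,2.5,0,1],[0,0,0,0,2.5,0,1],[0,0,0,0,2.5,0,1],[0,0,0,0,2.5,0,1],[0,0,0,0,2,0,1],[0,0,0,0,1,0,1],[0,0,0,0,1,0,1],[0,0,0,0,0,0,1],[0,0,0,0,0,0,1]]'
python3 - <<'E'
from h import *
st=r.sense(); f=cams.grab_frame('wrist'); cv2.imwrite('pics/w2.png',f)
E
```

```text
clock: 2.65
eef_pos: [495.4, 156.4, 75.8]
tcp_rot: [-1.567, -0.008, 0.128]
contact_force: [0.4, 0.3, 0.2]
opening: 0.996
```

View pics/w2.png

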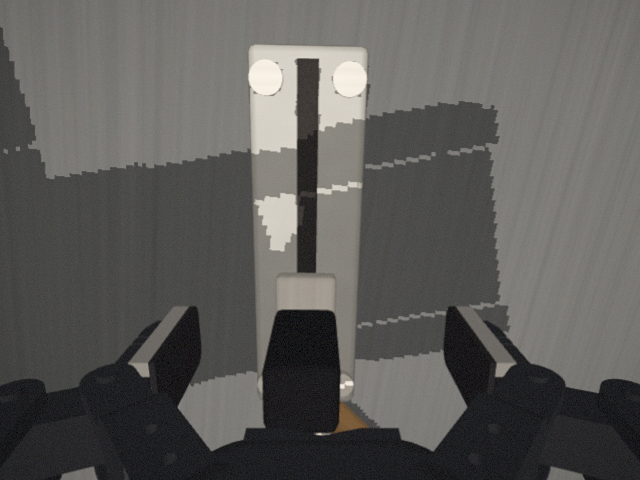

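```bash
python3 -m crank '[[0,0,0,-0.4,-0.2,-0.6,1],[0,0,0,-0.4,-0.2,-0.6,1],[0,0,0,0,0,0,1],[0,0,0,0,0,0,-0.6],[0,0,0,0,0,0,-1],[0,0,0,0,0,0,-1],[0,0,0,0,0,0,-1],[0,0,0,0,0,0,-1],[0,0,0,0,0,0,-1],[0,0,0,0,0,0,-1]]' 40
python3 - <<'E'
from h import *
st=r.sense(); f=cams.grab_frame('wrist'); cv2.imwrite('pics/w3.png',f)
E
```

```text
clock: 3.53
eef_pos: [490.5, 142.4, 85.5]
tcp_rot: [-1.566, -0.015, 0.126]
contact_force: [2.4, -1.2, -2.4]
opening: 0.272
```

View pics/w3.png

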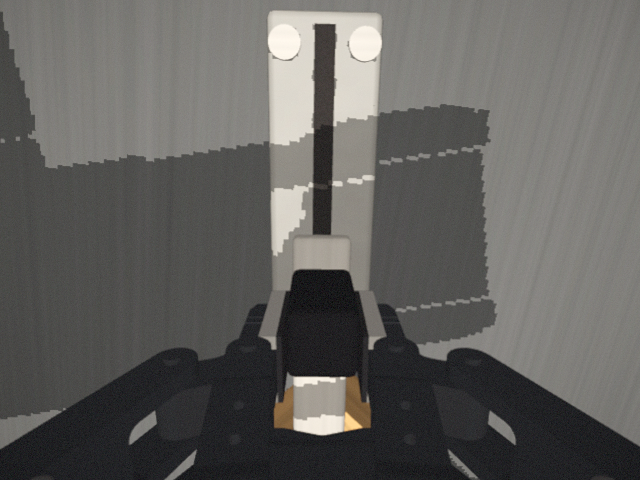

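```bash
python3 -m crank '[[0,0,0,0,0,1,-1],[0,0,0,0,0,1,-1],[0,0,0,0,0,1,-1],[0,0,0,0,0,1,-1],[0,0,0,0,0,1,-1],[0,0,0,0,0,1,-1],[0,0,0,0,0,1,-1],[0,0,0,0,0,0.5,-1],[0,0,0,0,0,0,-1],[0,0,0,0,0,0,-1]]'
```

```text
clock: 4.42
eef_pos: [481.7, 221.9, 85.4]
tcp_rot: [-1.573, -0.016, 0.13]
contact_force: [4.1, -8.1, 2.2]
opening: 0.276
```

```bash
python3 -m crank '[[0,0,0,0,0,0.4,-1],[0,0,0,0,0,0.4,-1],[0,0,0,0,0,0.4,-1],[0,0,0,0,0,0.4,-1],[0,0,0,0,0,0.4,-1],[0,0,0,0,0,0.4,-1],[0,0,0,0,0,0.4,-1],[0,0,0,0,0,0,-1],[0,0,0,0,0,0,-1],[0,0,0,0,0,0,-1]]'
python3 - <<'E'
from h import *
st=r.sense(); f=cams.grab_frame('wrist'); cv2.imwrite('pics/w4.png',f);print(st['contact_force'])
f=cams.grab_frame('top'); cv2.imwrite('pics/t4.png',f)
E
```

```text
clock: 5.25
eef_pos: [481.4, 224.0, 85.2]
tcp_rot: [-1.62, -0.011, 0.14]
contact_force: [3.4, -5.0, -0.0]
opening: 0.275
[ 3.416 -4.972 -0.037]
```

View pics/w4.png

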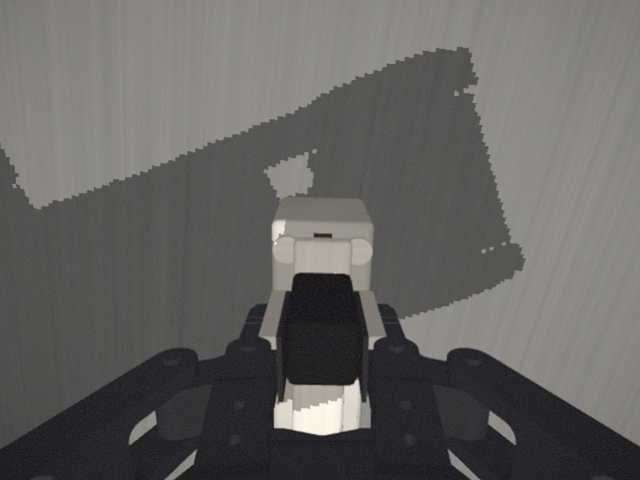

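View pics/t4.png

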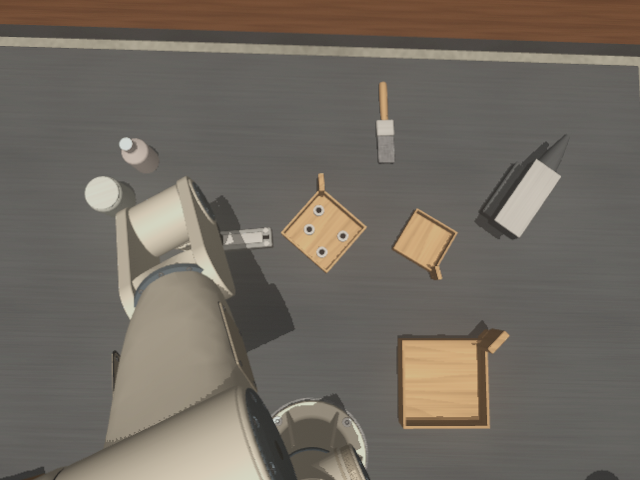

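```bash
python3 -m crank '[[2.7,0,0,0,0,0,-1],[0,0,0,0,0,0,-1],[0,0,0,0,0,1,-1],[0,0,0,0,0,1,-1],[0,0,0,0,0,1,-1],[0,0,0,0,0,1,-1],[0,0,0,0,0,1,-1],[0,0,0,0,0,1,-1],[0,0,0,0,0,1,-1],[0,0,0,0,0,1,-1]]'
```

```text
clock: 6.18
eef_pos: [469.8, 285.3, 81.0]
tcp_rot: [-1.61, -0.004, 0.159]
contact_force: [0.1, 0.3, 0.6]
opening: 0.005
```

```bash
python3 -m crank '[[2,0,0,0,-3,0,-1],[0,0,0,0,-3,0,0],[0,0,0,0,-3,0,1],[0,-6,0,0,-3,0,1],[0,-6,0,0,-3,0,1],[0,-6,0,0,0,0,1],[0,-6,0,0,0,0,1],[0,-6,0,0,0,0,1],[0,-6,0,0,0,0,1],[0,-6,0,0,0,0,1]]'
python3 - <<'E'
from h import *
f=cams.grab_frame('scene'); cv2.imwrite('pics/s5.png',f)
E
```

```text
clock: 7.02
eef_pos: [463.4, 304.2, 239.6]
tcp_rot: [-1.57, -0.007, 0.936]
contact_force: [0.4, 0.5, -0.2]
opening: 1.005
```

View pics/s5.png

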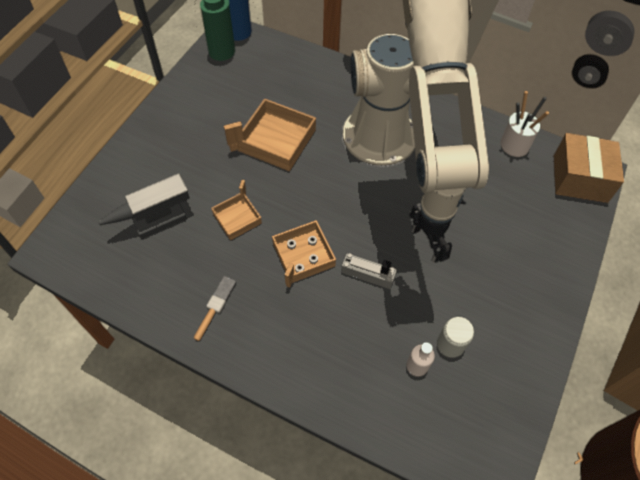

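```bash
python3 -m crank '[[0,-4.6,0,-2.8,0,-2.5,1],[0,-4.6,0,-2.8,0,-2.5,1],[0,-4.6,0,-2.8,0,-2.5,1],[0,-4.6,0,-2.8,0,-2.5,1],[0,-4.6,0,-2.8,0,-2.5,1],[0,-4.6,0,-2.8,0,-2.5,1],[0,-4.6,0,-2.8,0,-2.5,1],[0,-4.6,0,-2.8,0,-2.5,1],[0,-4.6,0,-2.6,0,-2,1],[0,0,0,0,0,0,1]]'
python3 - <<'E'
from h import *
p=[pix2plane('scene',(385,267),101)]; print(p)
f=cams.grab_frame('wrist');f=cams.grab_frame('top');cv2.imwrite('pics/t6.png',f)
st=r.sense(); f=cams.grab_frame('wrist'); cv2.imwrite('pics/w6.png',f)
print(st['eef_pos'],st['tcp_rot'],st['qpos'],proj('wrist',np.array([614.5,-8,95]),st))
E
```

```text
clock: 7.9
eef_pos: [600.2, 7.1, 237.9]
tcp_rot: [-1.58, -0.013, 1.692]
contact_force: [-0.6, 0.3, 0.8]
opening: 1.002
[array([492.09 , 224.192, 101.   ])]
[597.336  10.081 237.498] [-1.577 -0.015  1.688] [ 0.006  0.313  1.702  0.017  1.122 -1.689] [290.349 247.492]
```

View pics/w6.png

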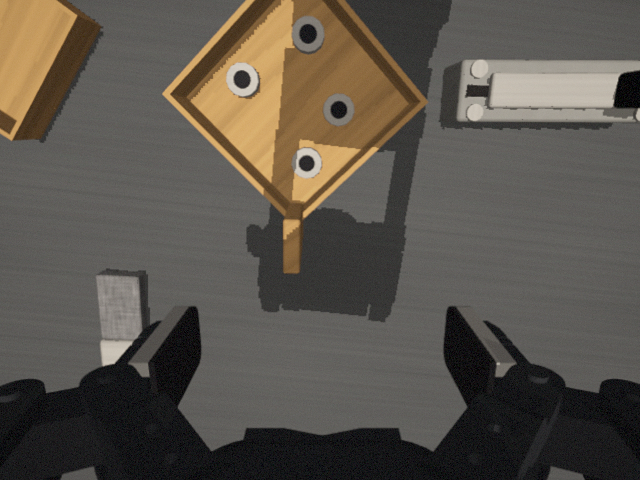

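```bash
python3 -m crank '[[0,0,0,-1,1,-0.8,1],[0,0,0,-1,2,-0.7,1],[0,0,0,0,2,0,1],[0,0,0,0,2,0,1],[0,0,0,0,1,0,1],[0,0,0,0,0.5,0,1],[0,0,0,0,0,0,1],[0,0,0,0,0,0,1],[0,0,0,0,0,0,1],[0,0,0,0,0,0,1]]'
python3 - <<'E'
from h import *
st=r.sense(); f=cams.grab_frame('wrist'); cv2.imwrite('pics/w7.png',f)
print(st['eef_pos'],st['tcp_rot'],proj('wrist',np.array([614.5,-8,95]),st))
E
```

```text
clock: 8.88
eef_pos: [614.2, 2.8, 149.8]
tcp_rot: [-1.579, -0.017, 1.69]
contact_force: [0.3, -0.5, 0.0]
opening: 1.005
[614.248   2.763 149.782] [-1.579 -0.017  1.69 ] [298.075 269.563]
```

View pics/w7.png

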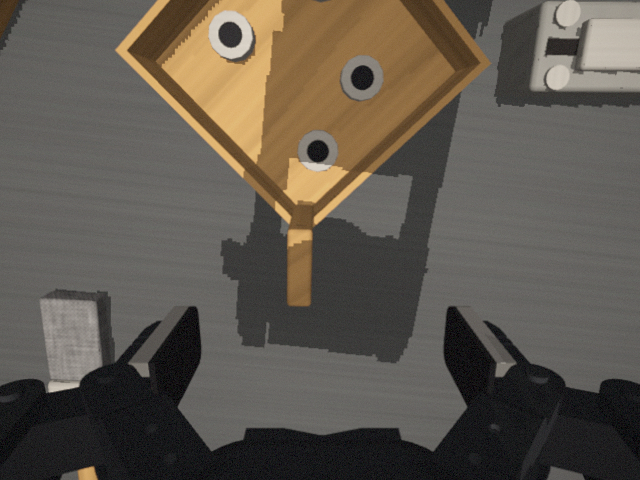

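```bash
python3 -m crank '[[0,0,0,-0.5,1,0,1],[0,0,0,-0.5,1,0,1],[0,0,0,0,2,0,1],[0,0,0,0,2,0,1],[0,0,0,0,1,0,1],[0,0,0,0,0.5,0,1],[0,0,0,0,0,0,1],[0,0,0,0,0,0,1],[0,0,0,0,0,0,1],[0,0,0,0,0,0,1]]'
python3 - <<'E'
from h import *
st=r.sense(); f=cams.grab_frame('wrist'); cv2.imwrite('pics/w8.png',f)
print(st['eef_pos'],st['tcp_rot'],proj('wrist',np.array([614.5,-8,95]),st))
E
```

```text
clock: 9.77
eef_pos: [618.9, -9.4, 72.4]
tcp_rot: [-1.585, -0.015, 1.688]
contact_force: [0.6, -0.4, -0.4]
opening: 1.001
[618.861  -9.415  72.368] [-1.585 -0.015  1.688] [330.088 350.348]
```

View pics/w8.png

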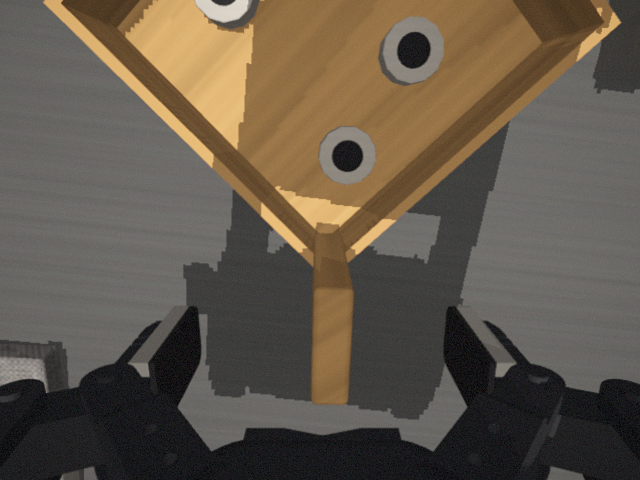

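```bash
python3 -m crank '[[0,0,0,0.1,0,0.2,1],[0,0,0,0,0,0,-0.4],[0,0,0,0,0,0,-1],[0,0,0,0,0,0,-1],[0,0,0,0,0,0,-1],[0,0,0,0,0,0,-1],[0,0,0,0,0,0,-1],[0,0,0,0,0,0,-1],[0,0,0,0,0,0,-1],[0,0,0,0,0,0,-1]]' 70
python3 - <<'E'
from h import *
st=r.sense(); f=cams.grab_frame('wrist'); cv2.imwrite('pics/w9.png',f)
print(st['eef_pos'],st['tcp_rot'],st['contact_force'])
E
```

```text
clock: 10.65
eef_pos: [618.2, -8.3, 75.3]
tcp_rot: [-1.59, -0.014, 1.689]
contact_force: [0.1, 1.4, 1.7]
opening: 0.129
[618.212  -8.274  75.324] [-1.59  -0.014  1.689] [0.146 1.39  1.725]
```

View pics/w9.png

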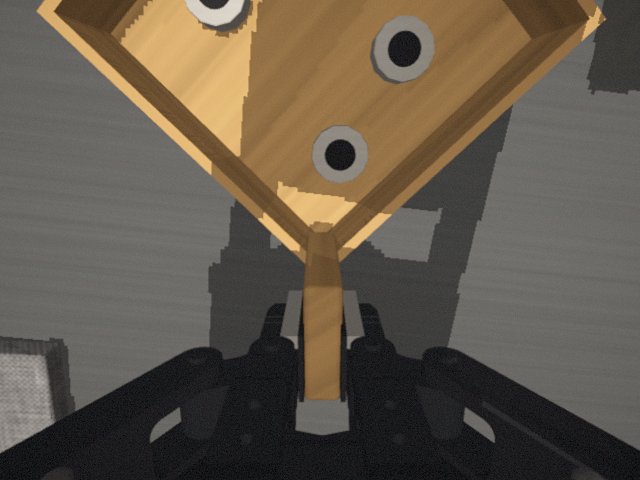

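```bash
python3 -m crank '[[-1,0,0,0,-0.36,0.14,-1],[-2,0,0,0,-0.7,0.28,-1],[-2,0,0,0,-0.7,0.28,-1],[-2,0,0,0,-0.7,0.28,-1],[-2,0,0,0,-0.7,0.28,-1],[-2,0,0,0,-0.7,0.28,-1],[-2,0,0,0,-0.7,0.28,-1],[-1,0,0,0,-0.36,0.14,-1],[0,0,0,0,0,0,-1],[0,0,0,0,0,0,-1]]'
python3 - <<'E'
from h import *
st=r.sense(); f=cams.grab_frame('wrist'); cv2.imwrite('pics/w10.png',f)
print(st['eef_pos'],st['tcp_rot'],st['contact_force'],st['wrist_torque'])
f=cams.grab_frame('scene'); cv2.imwrite('pics/s10.png',cv2.resize(f[180:330,200:420],None,fx=3.6,fy=3.6,interpolation=cv2.INTER_CUBIC))
E
```

```text
clock: 11.53
eef_pos: [591.6, -12.7, 124.4]
tcp_rot: [-1.853, -0.013, 1.688]
contact_force: [1.4, 0.5, -0.9]
opening: 0.128
[591.624 -12.685 124.4  ] [-1.853 -0.013  1.688] [ 1.357  0.524 -0.892] [ 0.05   0.177 -0.018]
```

View pics/w10.png

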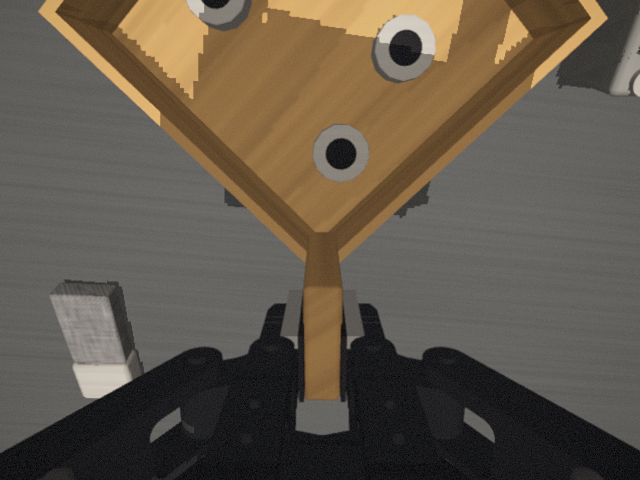

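View pics/s10.png

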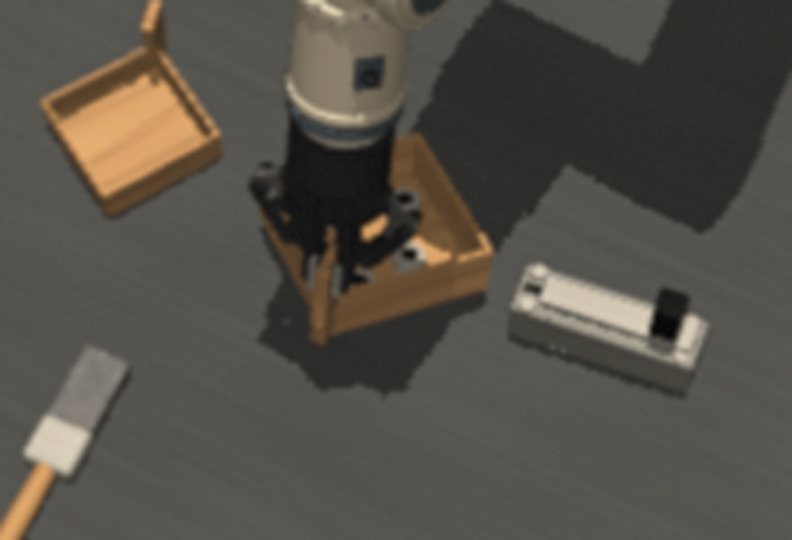

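```bash
python3 -m crank '[[-1,0,0,0,-0.36,0.14,-1],[-2,0,0,0,-0.7,0.28,-1],[-2,0,0,0,-0.7,0.28,-1],[-2,0,0,0,-0.7,0.28,-1],[-2,0,0,0,-0.7,0.28,-1],[-2,0,0,0,-0.7,0.28,-1],[-2,0,0,0,-0.7,0.28,-1],[-2,0,0,0,-0.7,0.28,-1],[0,0,0,0,0,0,-1],[0,0,0,0,0,0,-1]]'
python3 - <<'E'
from h import *
st=r.sense(); f=cams.grab_frame('wrist'); cv2.imwrite('pics/w11.png',f)
print(st['eef_pos'],st['tcp_rot'],st['contact_force'],st['wrist_torque'],st['qpos'])
f=cams.grab_frame('scene'); cv2.imwrite('pics/s11.png',cv2.resize(f[180:330,200:420],None,fx=3.6,fy=3.6,interpolation=cv2.INTER_CUBIC))
f=cams.grab_frame('top'); cv2.imwrite('pics/t11.png',f)
E
```

```text
clock: 12.47
eef_pos: [553.1, -17.7, 165.5]
tcp_rot: [-2.128, -0.013, 1.686]
contact_force: [0.4, 0.1, 0.8]
opening: 0.126
[553.093 -17.667 165.489] [-2.128 -0.013  1.686] [0.384 0.109 0.829] [ 0.013  0.752 -0.011] [-0.113  0.168  2.243  0.616  0.228 -2.362]
```

View pics/w11.png

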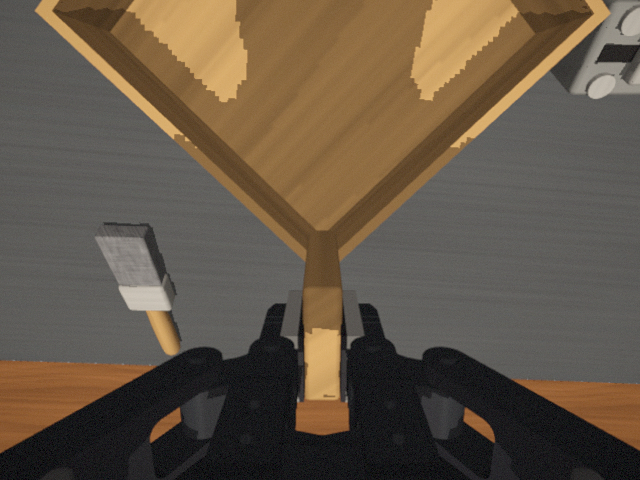

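View pics/s11.png

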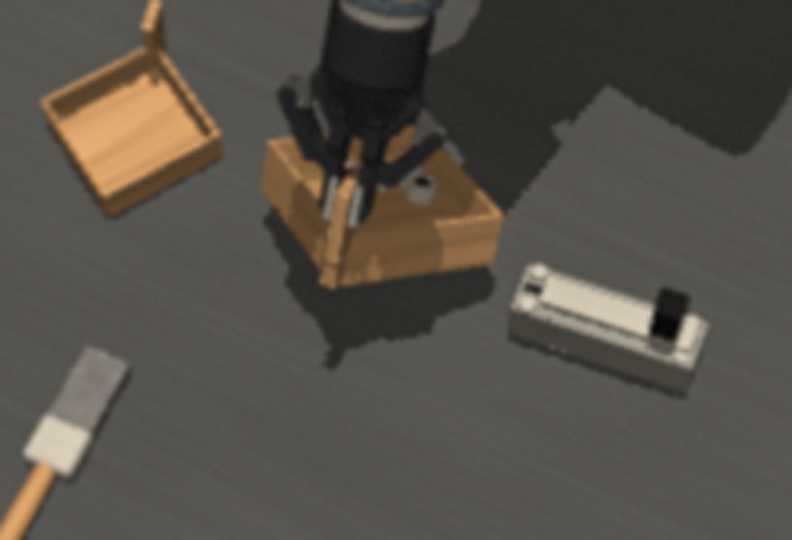

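View pics/t11.png

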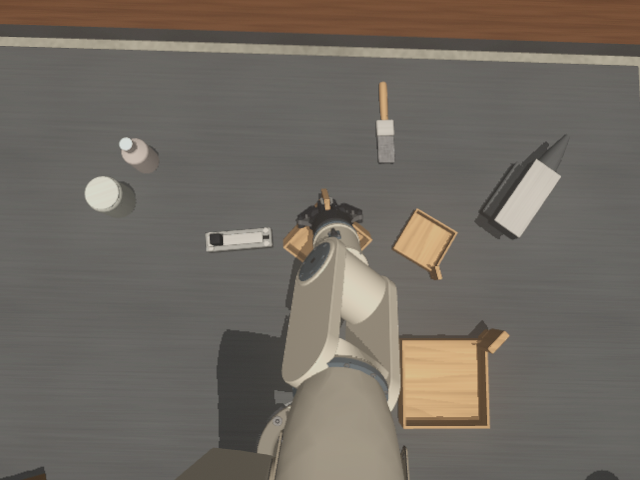

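```bash
cat >> h.py <<'E'
def M(p,e):
    A=np.eye(4);A[:3,:3]=Ro.from_euler('xyz',e).as_matrix();A[:3,3]=p;return A
TG=np.linalg.inv(M([618.2,-8.3,75.3],[-1.59,-.014,1.689]))@M([514.3,-17.5,0],[0,0,.105])
def totepose(st): return M(st['eef_pos'],st['tcp_rot'])@TG
def ray_tote(name,uv,h,st):
    ci,C=T(name);K=ci['intrinsics'];B=np.linalg.inv(totepose(st))@C
    d=cv2.undistortPoints(np.array([[uv]],float),K,np.array([ci['k1'],0,0,0,0.]))[0,0]
    v=B[:3,:3]@np.array([d[0],-d[1],-1]);o=B[:3,3];return o+v*(h-o[2])/v[2]
E
python3 - <<'E'
from h import *
st={'eef_pos':np.array([553.093,-17.667,165.489]),'tcp_rot':np.array([-2.128,-.013,1.686])}
P=totepose(st);print(np.degrees(np.arccos(P[2,2])),P@[-99,0,0,1],P@[101,0,95,1])
for q in [(421,184),(500,215),(268,143)]:
    print(q,ray_tote('scene',(q[0]/3.6+200-.4,q[1]/3.6+180-.4),18 if q[0]==421 else 45,st))
for p in [(-93,0,4),(0,99,45),(0,-99,45),(-60,0,18)]:
    p=P@[*p,1];print(proj('scene',p[:3]), proj('top',p[:3]))
E
```

```text
30.822302681592394 [417.428 -27.764  -3.312   1.   ] [540.077 -17.3   180.734   1.   ]
(421, 184) [-59.877  15.822  18.   ]
(500, 215) [-8.393 93.934 45.   ]
(268, 143) [  2.065 -99.343  45.   ]
[314.201 228.205] [326.252 270.889]
[339.341 241.233] [281.004 245.768]
[274.424 219.059] [370.302 239.416]
[311.543 228.985] [326.081 261.144]
```

Run:
```python
from h import *
st=r.sense();print(st['eef_pos'],st['tcp_rot'],st['clock'],st['qpos'])
ci=cams.camera_info('wrist');B=np.linalg.inv(TG)@ci['hand_eye']
for u in (150,320,500):
    d=cv2.undistortPoints(np.array([[(u,0)]],float),ci['intrinsics'],None)[0,0]
    v=B[:3,:3]@np.array([d[0],-d[1],-1]);o=B[:3,3]
    for h in(4,18): print(u,h,o+v*(h-o[2])/v[2])
f=cams.grab_frame('scene'); g=cv2.resize(f[205:275,260:350],None,fx=8,fy=8,interpolation=cv2.INTER_CUBIC)
cv2.imwrite('pics/s12.png',cv2.convertScaleAbs(g,alpha=1.6,beta=10))
```

```text
[553.439 -17.542 165.154] [-2.127 -0.013  1.687] 12.6167 [-0.113  0.169  2.242  0.614  0.229 -2.36 ]
150 4 [-13.988 -77.045   4.   ]
150 18 [-10.753 -72.037  18.   ]
320 4 [-15.193  -3.27    4.   ]
320 18 [-11.875  -3.376  18.   ]
500 4 [-16.484  75.722   4.   ]
500 18 [-13.075  70.139  18.   ]
```

View pics/s12.png

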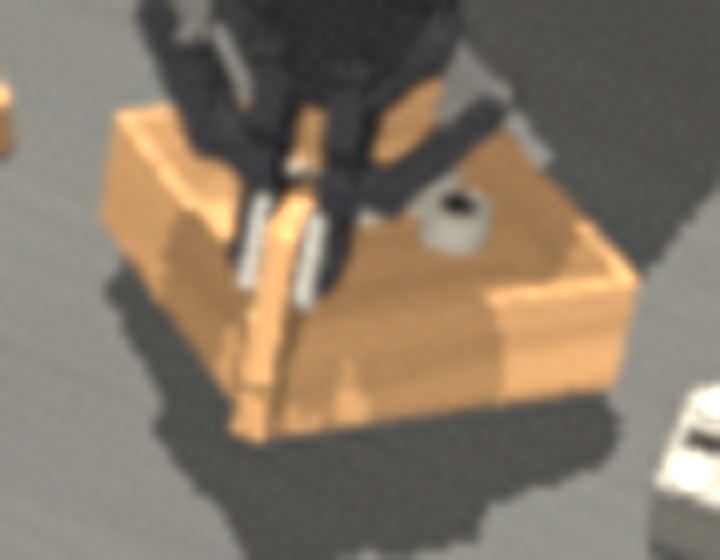

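Run:
```python
from h import *
st=r.sense()
for q in [(460,203),(455,245),(370,215),(300,165),(520,150)]:
    for h in (18,4): print(q,h,ray_tote('scene',(q[0]/8+260-.4,q[1]/8+205-.4),h,st))
P=totepose(st)
for p in [(-74,0),(-56,18),(-56,-18),(-38,0),(-38,36),(-38,-36)]:
    w=proj('scene',(P@[*p,18,1])[:3]); print(p,(w-[260,205])*8)
```

```text
(460, 203) 18 [-65.739  15.662  18.   ]
(460, 203) 4 [-89.407  10.58    4.   ]
(455, 245) 18 [-36.322  23.57   18.   ]
(455, 245) 4 [-59.519  18.615   4.   ]
(370, 215) 18 [-36.972  -9.826  18.   ]
(370, 215) 4 [-60.18  -15.316   4.   ]
(300, 165) 18 [-54.561 -43.799  18.   ]
(300, 165) 4 [-78.05  -49.832   4.   ]
(520, 150) 18 [-117.103   22.712   18.   ]
(520, 150) 4 [-141.594   17.743    4.   ]
(-74, 0) [424.31  176.745]
(-56, 18) [454.45  213.322]
(-56, -18) [363.136 182.253]
(-38, 0) [392.827 219.141]
(-38, 36) [485.235 250.683]
(-38, -36) [301.13 187.84]
```

```bash
python3 -m crank '[[0,0,0,0,0,0,-1],[0,0,0,0,0,0,-1],[0,0,0,0,0,0,-1],[0,0,0,0,0,0,-1],[0,0,0,0,0,0,-1],[0,0,0,0,0,0,-1],[0,0,0,0,0,0,-1],[0,0,0,0,0,0,-1],[0,0,0,0,0,0,-1],[0,0,0,0,0,0,-1]]'
python3 - <<'E'
from h import *
a=cv2.imread('pics/w11.png')
st=r.sense();print(st['qvel'],st['contact_force'],np.degrees(np.arccos(totepose(st)[2,2])))
f=cams.grab_frame('scene'); g=cv2.resize(f[205:275,260:350],None,fx=8,fy=8,interpolation=cv2.INTER_CUBIC)
cv2.imwrite('pics/s13.png',cv2.convertScaleAbs(g,alpha=2.2,beta=20))
f=cams.grab_frame('wrist');cv2.imwrite('pics/w13.png',f)
E
```

```text
clock: 13.5
eef_pos: [554.5, -17.3, 164.4]
tcp_rot: [-2.126, -0.013, 1.688]
contact_force: [-0.1, 1.0, 1.0]
opening: 0.129
[ 0.001 -0.001  0.001 -0.     0.001 -0.   ] [-0.069  1.016  1.029] 30.69241270382451
```

View pics/s13.png

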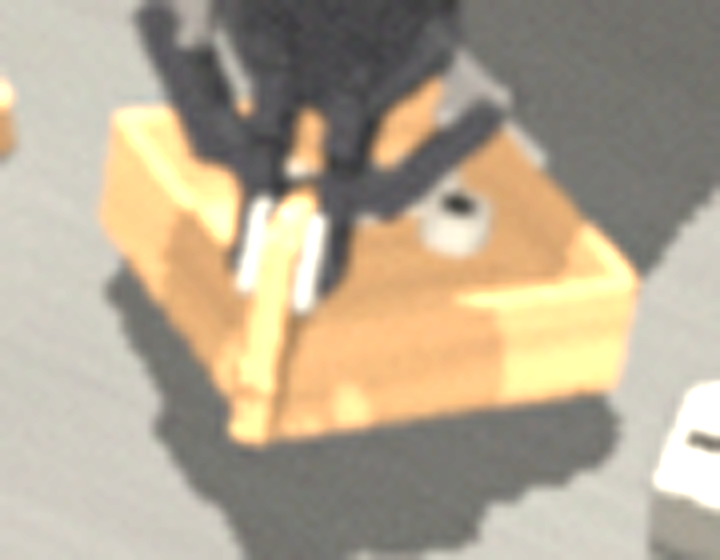

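View pics/w13.png

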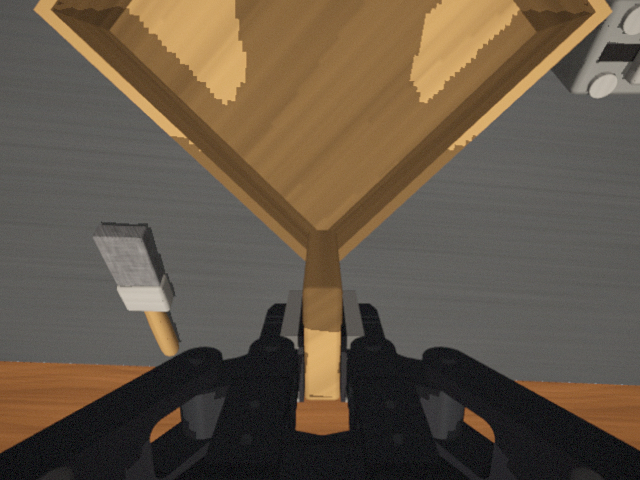

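The bushings have left the wrist view, so all are lower than x = -12 mm in the tote. One is clearly visible near the corner. The -y wall is partly hidden by the fingers, so I'll tilt about 4 degrees more to make sure none hang there.

```bash
python3 -m crank '[[-1,0,0,0,-0.36,0.14,-1],[-1,0,0,0,-0.36,0.14,-1],[-1,0,0,0,-0.36,0.14,-1],[-1,0,0,0,-0.36,0.14,-1],[0,0,0,0,0,0,-1],[0,0,0,0,0,0,-1],[0,0,0,0,0,0,-1],[0,0,0,0,0,0,-1],[0,0,0,0,0,0,-1],[0,0,0,0,0,0,-1]]'
python3 - <<'E'
from h import *
st=r.sense();P=totepose(st);print(st['qpos'],st['qvel'],st['contact_force'],np.degrees(np.arccos(P[2,2])),P@[-99,0,0,1])
f=cams.grab_frame('scene'); g=cv2.resize(f[205:275,260:350],None,fx=8,fy=8,interpolation=cv2.INTER_CUBIC)
cv2.imwrite('pics/s14.png',cv2.convertScaleAbs(g,alpha=2.2,beta=20))
f=cams.grab_frame('top'); g=cv2.resize(f[170:300,260:400],None,fx=5,fy=5,interpolation=cv2.INTER_CUBIC)
cv2.imwrite('pics/t14.png',cv2.convertScaleAbs(g,alpha=1.3,beta=20))
for p in [(-74,0),(-56,18),(-56,-18),(-38,0),(-38,36),(-38,-36)]:
    w=proj('scene',(P@[*p,18,1])[:3]); print(p,(w-[260,205])*8)
E
```

```text
clock: 14.43
eef_pos: [543.1, -19.1, 174.2]
tcp_rot: [-2.198, -0.012, 1.687]
contact_force: [0.5, 0.8, 2.2]
opening: 0.131
[-0.132  0.136  2.3    1.024  0.181 -2.782] [ 0.003  0.005 -0.004 -0.022  0.001  0.019] [0.535 0.816 2.178] 34.842530399247195 [419.547 -27.902  -3.751   1.   ]
(-74, 0) [423.46  174.985]
(-56, 18) [454.272 208.539]
(-56, -18) [362.915 177.483]
(-38, 0) [393.279 211.307]
(-38, 36) [485.768 242.838]
(-38, -36) [301.505 180.02 ]
```

View pics/s14.png

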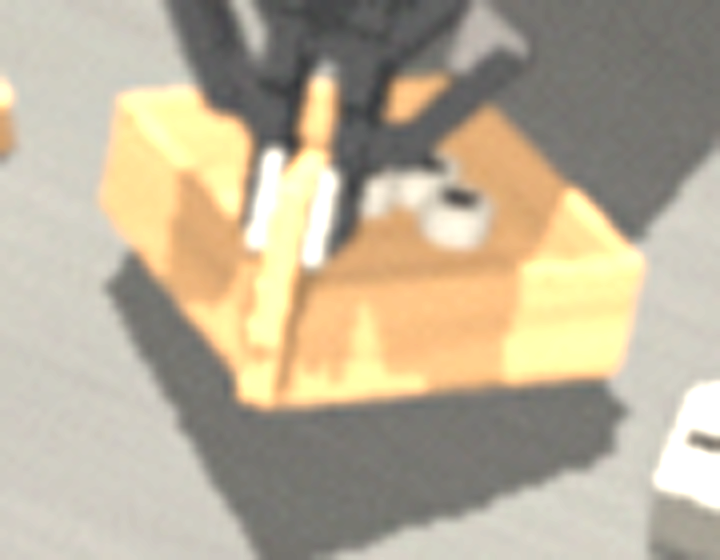

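View pics/t14.png

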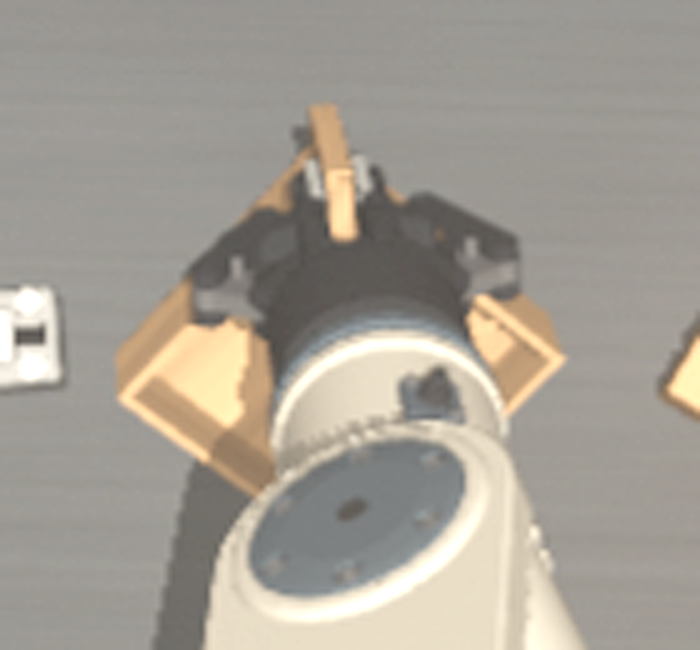

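Three bushings now sit against the corner, at the slots at (430,175), (455,210) and (370,190). The fourth can only be the next one along the -y wall, behind the finger. I'll let it settle, check stillness, then hand in.

```bash
python3 -m crank '[[0,0,0,0,0,0,-1],[0,0,0,0,0,0,-1],[0,0,0,0,0,0,-1],[0,0,0,0,0,0,-1],[0,0,0,0,0,0,-1],[0,0,0,0,0,0,-1],[0,0,0,0,0,0,-1],[0,0,0,0,0,0,-1],[0,0,0,0,0,0,-1],[0,0,0,0,0,0,-1]]'
python3 - <<'E'
from h import *
st=r.sense();P=totepose(st);print(st['qpos'],st['qvel'],st['contact_force'],np.degrees(np.arccos(P[2,2])),P@[-99,0,0,1])
a=cams.grab_frame('scene').astype(int);f=cams.grab_frame('wrist');cv2.imwrite('pics/w15.png',f)
for i in range(3): b=cams.grab_frame('scene').astype(int)
d=abs(a-b).max(2)[205:275,260:350];print((d>25).sum(),d.max())
g=cv2.resize(b.astype(np.uint8)[205:275,260:350],None,fx=8,fy=8,interpolation=cv2.INTER_CUBIC)
cv2.imwrite('pics/s15.png',cv2.convertScaleAbs(g,alpha=2.2,beta=20))
E
```

```text
clock: 15.37
eef_pos: [543.1, -19.1, 174.1]
tcp_rot: [-2.198, -0.012, 1.687]
contact_force: [0.9, 1.3, 1.2]
opening: 0.131
[-0.132  0.136  2.3    1.023  0.181 -2.782] [-0.002 -0.001 -0.002  0.001  0.001 -0.   ] [0.881 1.255 1.232] 34.83055224898095 [419.541 -27.888  -3.817   1.   ]
0 11
```

View pics/w15.png

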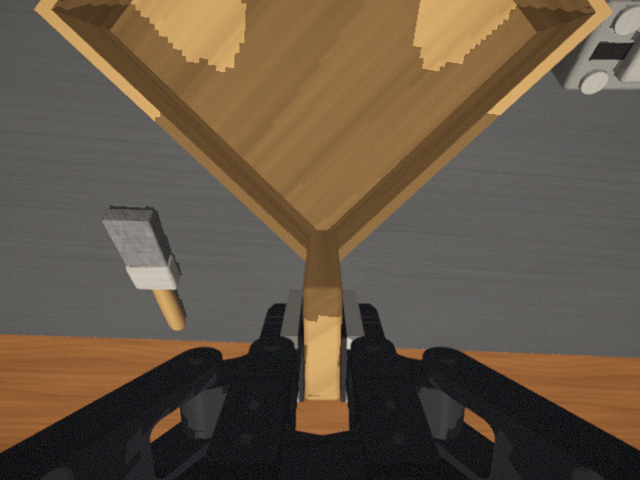

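View pics/s15.png

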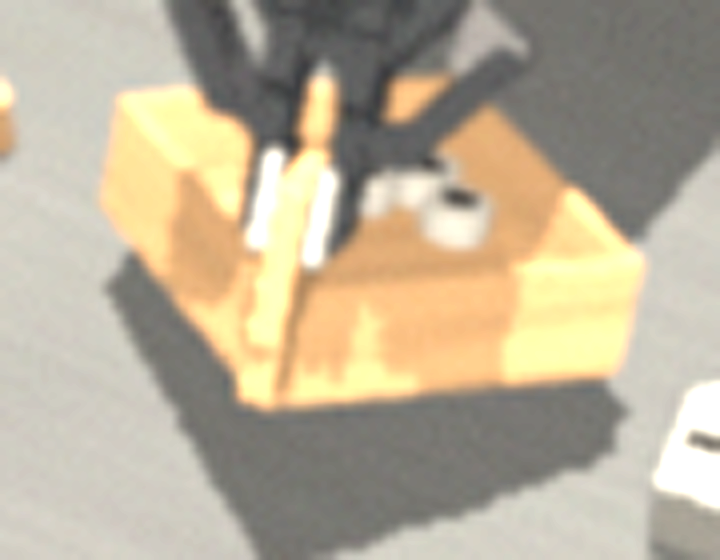

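```bash
python3 -c "
from rig import r,cams,order
print(order.sign_off())"
```

```text
the job is handed in; nothing more can be done
None
```

I slid the hold-down to its end stop, gripped the tote by its fin, tipped it, and handed in at about 16 s while still holding it. One of the four bushings I could only place by inference.

**Hold-down:** It moved about 82 mm and then stalled. One extra push to confirm the stop made the pads slip off the grip block. In the later pictures the slide was still at the far end, with its tongue clear of the tote.

**Tote:** It is held by its fin with the grip set to 70 N. The tilt worked out from the tool pose is 34.8°. I stopped at 30.8° first, then added about 4° so that no bushing would hang on a wall. It had not slipped in the grip, and the low corner computes to -4 mm, so it is on the bench within error. Joint speeds were near zero, and pictures taken just before hand-in showed no movement.

**Bushings:** Three are visible packed in the corner opposite the fin. The fourth is hidden behind a finger. The wrist view shows no bushing in the upper part of the tote, so I placed it next along the -y wall, about 66 mm from the corner. I did not see it directly, and in the worst case the views allow, it could be about 84 mm out, just over the 80 mm limit.

**Bystanders:** The arm did not go near the glue, can, brush or anvil, and they look unmoved in the pictures.

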